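# Unlock the tester's button box and hold down its run key

## Task

Set the pull tester running from the button box on the bench: with the fingertips, push the small round key fully home, then the long bar key fully home (both lock and stay in), then press the wide mushroom key all the way down. The robot finishes while holding the mushroom key down, so do not let go of it. Do not press the square key, do not press a key before its turn, and leave the loose things round the box lying where they are.

Things in the scene. Friction and masses are not known exactly. Their poses are not given: they have to be found in the camera images.
- control_box: Aluminium base plate, 184x184x12 mm, bolted to the bench, origin at the centre of its underside on the bench; z up. Four key modules stand on it in a two-by-two square, their centres 42 mm to either side of its centre in x and y (84 mm apart). All keys are black and point up; their tops are 74 mm above the bench when up, and 29 mm above the 45 mm high steel collars they slide in.
- round_module: Fixed grey module 76x76x30 mm, no part of it is pressed but its key; origin at the centre of its underside, 12 mm above the bench; z up, x and y parallel to the box's sides. It carries the small round key. The four modules' places in the two-by-two square differ from start to start.
- bar_module: Fixed grey module 76x76x30 mm, no part of it is pressed but its key; origin at the centre of its underside, 12 mm above the bench; z up, x and y parallel to the box's sides. It carries the long bar key.
- mushroom_module: Fixed grey module 76x76x30 mm, no part of it is pressed but its key; origin at the centre of its underside, 12 mm above the bench; z up, x and y parallel to the box's sides. It carries the wide mushroom key.
- square_module: Fixed grey module 76x76x30 mm, no part of it is pressed but its key; origin at the centre of its underside, 12 mm above the bench; z up, x and y parallel to the box's sides. It carries the square key.
- round_top (a point): Centre of the top face of the small round key, a flat-topped cylinder 20 mm in diameter; moves with the key.
- bar_top (a point): Centre of the top face of the long bar key, 62 mm long (along its module's y) and 18 mm wide; moves with the key.
- mushroom_top (a point): Centre of the top face of the wide mushroom key, 44 mm in diameter, with a flat top 28 mm across; moves with the key.
- square_top (a point): Centre of the top face of the square key, 34x34 mm, which must not be pressed; moves with the key.
- round_key (a joint): Push-lock key, value 0 (up, within 1 mm at the start) to 0.008 m (fully home), moving straight down; about 3 N moves it, then it meets a hard stop; it stays where it is pushed.
- bar_key (a joint): Push-lock key, value 0 (up, within 1 mm at the start) to 0.008 m (fully home), moving straight down; about 3 N moves it, then it meets a hard stop; it stays where it is pushed.
- mushroom_key (a joint): Spring key, value 0 (up) to 0.010 m (hard stop), moving straight down; about 1.5 N starts it, 4.5 N holds it at the stop; it comes back up when let go.
- square_key (a joint): Spring key, value 0 (up) to 0.010 m (hard stop), moving straight down; about 1.5 N starts it, 4.5 N holds it at the stop; it comes back up when let go.
- loupe: Loose black loupe standing beside the box, 37 mm in diameter, 34 mm high, origin at the centre of its underside. To be left alone.
- jaw_insert_1: Loose dark steel jaw insert lying beside the box, 36x28x15 mm, origin at the centre of its underside. To be left alone.
- stage_part: Loose pale metal plate with two holes lying beside the box, 28x44x9 mm, origin at the centre of its underside. To be left alone.

How it is judged:
By the outcome, as a careful person would: the job done as asked, in the order asked, and still so for the second after the job is handed in, while the arm keeps its last pose, push and grip.
It also fails if it takes over 35 s, if anything falls off the work surface, if the arm or the gripper's body presses on something with over 40 N, if the wrist force passes 120 N, or if a joint passes its speed limit or range.

## Robot

A 6-joint arm with a two-finger parallel gripper is mounted at the origin on a cart in front of the work surface, level with it; the furniture and walls round the work are solid. World frame = base frame: x ahead of the robot, y to its left, z up, the work surface at z = 0. Lengths are in m, angles in degrees, forces in N, time in s.
With the tool pointing down it reaches from about 0.4 to 0.825 m from the base axis. Payload 7 kg.
Tool frame: the origin (TCP) lies midway between the tips of the shut fingers; the grasp point (between the pads) lies 19 mm behind it (bot.pinch_z is the distance from the TCP to the grasp point, in m); z points along the fingers, y is the line along which they close (so a half turn about z gives the same grasp; the last joint's range is limited). The gripper opens to 85 mm and grips with 20 to 120 N. Pads are 22 mm wide; open, the fingers measure 114 mm over their backs; the gripper's body (76 mm by 85 mm) begins 54 mm behind the grasp point. The pads swing forward as they close: fully open they stand 13 mm farther back than shut.
Start: joints at [88.356, 20.546, 0.682, 0, -70.136, -16.507], TCP at [0.21, 0.641, 0.231] pointing down, gripper open.
Joint ranges: [-176.03, 176.03], [-82.01, 121.73], [-58.28, 71.71], [-173.87, 95.51], [-174.79, -0.11], [-173.66, 173.66]. Speed limits (degrees/s): [136.94, 136.94, 172.46, 180, 180, 180].

## Interface

Orientations are given as a 3x3 rotation matrix whose columns are the frame's x, y, z axes.
In Python, from plant import bot gives the robot as it stands.
- The arm moves only by the tool play_rows, never from a script. Its arguments are lists of equal length, an entry for each row: "delta_pos": the shift along the tool's x, y, z in cm, a list of three; "twist": the turn about the tool's z in rad; "hand": the opening, from 0 (shut) to 1 (fully open). In form: {"delta_pos": [[x, y, z], ...], "twist": [twist, ...], "hand": [hand, ...]}. A call has 1 to 10 rows; each row is the pose to reach, as a shift and turn from the pose commanded when the call began, along the tool's axes at that moment; what a row does not reach only later rows make up. A row lasts 1/10 s, in which the tool goes at most 50 mm and 8.59 degrees, less where a joint would pass 70% of its speed; a pose out of reach is approached as far as the arm can. A call with a gripper value outside its range is refused whole. The fingers move at their own pace and stop on an object; "force" is the grip in N (left out, the last holds). Time passes only in rows, so rows that repeat a pose let the fingers close. It gives the time, the measured TCP pose, the force, the opening and the grip force at its end, in the units of the state.
- bot.read_state(): the state, without advancing time (a new reading comes with each control period).
- bot.grab_frame(name): name is "scene" or "side" or "wrist"; returns the picture (480x640x3 uint8, red, green, blue); there is no depth.
- bot.calibration(name): a dict with "fx", "fy", "cx", "cy" (pixels), "R" (3x3) and "t" (3): a world point X has camera coordinates R X + t. Camera axes: x right, y down, z forward; pixel columns grow to the right and rows downward; lengths in m; the calibration is good to about 2 mm. A picture is of the moment at which its call begins: read the wrist's pose just before it. calibration takes no time and is no camera call; for the wrist camera it gives the pose at the moment of the call.
- bot.finish_job(): hands the job in; it is judged then, once.
Trained networks look in the newest picture that a camera, given by its name, has taken for a name from the list of things; names that differ only in an ending like _2 or _b are one class to them, and where a whole thing is asked for, a point or a joint stands for the part that bears it (a point fixed in the world has none). Each returns a list of dicts, best first, with "confidence" (0 to 1); they miss things now and then, are a little off and sometimes report something else, mostly with a low value. They report only what shows in the picture. A call takes as long as a camera call.
- bot.recognise(camera, label): "rect" ([left, top, right, bottom] in pixels, round what is visible of it).
- bot.masks_of(camera, label): "pixels" (480x640 bool, what is visible of it) and "rect" ([left, top, right, bottom] in pixels, round what is visible of it).
The state is a dict: "time_s": time; "q": joint angles; "qd": joint speeds; "joint_efforts": joint torques, N m; "ee_pos": TCP position; "eef_rot": TCP orientation; "ft_force": force on the tool from outside, world axes, zero at the start; "torque": the same for the moment, N m; "finger_gap": opening from 0.0 (shut) to 1.0 (fully open); "grip_force": force on a finger pad.
Only numpy, scipy, OpenCV 4.12 (cv2) and the standard library are available. Lean on these libraries where they do the work, as an engineer would, in place of code of your own. Each camera call takes 0.05 s, during which the arm holds its last target. There are 200 camera calls.

## Working session

There is one attempt and no reset: what is moved stays moved. The work goes in short steps, Python scripts to look and compute and a tool call to move; the robot and the scene stay as the last step left them, time stands still between calls to the robot, and variables do not carry over. Pictures are saved under pics/ and viewed, at most 10 in all, crops included, and the job is handed in when it is done.

Besides the shell and the picture viewer there is one more tool, called after ">>>" as name(argument=value, ...) on one line, values as JSON. play_rows: Moves the arm, as the interface text tells. Its arguments: {"type":"object","properties":{"delta_pos":{"type":"array"},"twist":{"type":"array"},"hand":{"type":"array"},"force":{"type":"number"}},"required":["delta_pos","twist","hand"]}

```bash
mkdir -p pics; cat > h.py <<'E'
import numpy as np, cv2
from plant import bot
def cal(n):
    c=bot.calibration(n); K=np.array([[c['fx'],0,c['cx']],[0,c['fy'],c['cy']],[0,0,1.]])
    return K,np.array(c['R']),np.array(c['t'])
def atz(n,uv,z):
    K,R,t=cal(n); d=R.T@np.linalg.inv(K)@np.array([*uv,1.]); o=-R.T@t
    return o+d*(z-o[2])/d[2]
def proj(n,X):
    K,R,t=cal(n); p=K@(R@np.array(X)+t); return p[:2]/p[2]
def tri(obs):
    A=[];b=[]
    for n,uv in obs:
        K,R,t=cal(n); d=R.T@np.linalg.inv(K)@np.array([*uv,1.]); d/=np.linalg.norm(d); o=-R.T@t
        P=np.eye(3)-np.outer(d,d); A.append(P); b.append(P@o)
    A=np.vstack(A);b=np.hstack(b); x=np.linalg.lstsq(A,b,rcond=None)[0]; return x,np.linalg.norm(A@x-b)
E
python3 - <<'E'
from h import *
s=bot.read_state(); print(s['time_s'],s['ee_pos'],np.round(s['eef_rot'],3),s['ft_force'])
im={}
for n in ['scene','side','wrist']:
    im[n]=bot.grab_frame(n); cv2.imwrite(f'pics/{n}0.png',im[n][:,:,::-1])
    for l in ['control_box','round_top','bar_top','mushroom_top','square_top']:
        for r in bot.recognise(n,l)[:2]: print(n,l,np.round(r['rect']),round(r['confidence'],2))
K,R,t=cal('wrist');print(-R.T@t)
cv2.imwrite('pics/a.png',cv2.resize(np.hstack([im['scene'],im['wrist']]),(800,300))[:,:,::-1])
print(bot.read_state()['time_s'])
E
```

```text
0.0 [0.2101895  0.6409179  0.23033623] [[ 0.95  -0.312 -0.   ]
 [-0.312 -0.95  -0.002]
 [ 0.     0.002 -1.   ]] [0.57450483 0.34669813 0.7276635 ]
scene control_box [216. 240. 343. 328.] 0.62
scene round_top [285. 272. 300. 288.] 0.43
scene bar_top [300. 232. 322. 260.] 0.79
scene mushroom_top [235. 253. 261. 274.] 0.59
scene square_top [258. 221. 280. 241.] 0.78
side control_box [286. 214. 427. 318.] 0.73
side round_top [337. 198. 349. 218.] 0.66
side round_top [369. 244. 398. 273.] 0.38
side mushroom_top [382. 207. 412. 231.] 0.64
side square_top [368. 242. 397. 270.] 0.91
[0.27548813 0.62028123 0.37455767]
0.9
```

View pics/scene0.png

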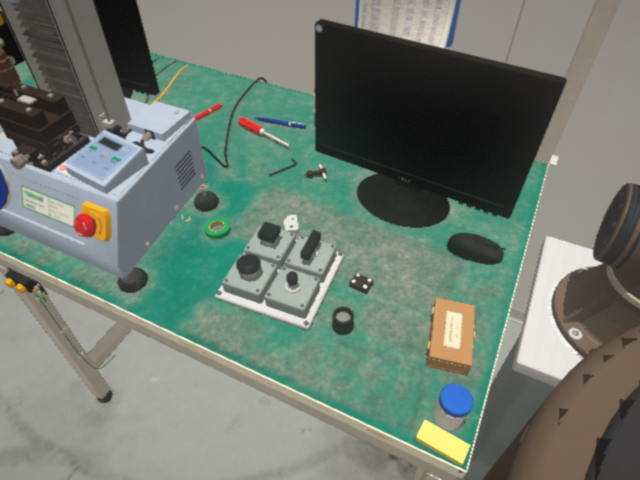

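View pics/wrist0.png

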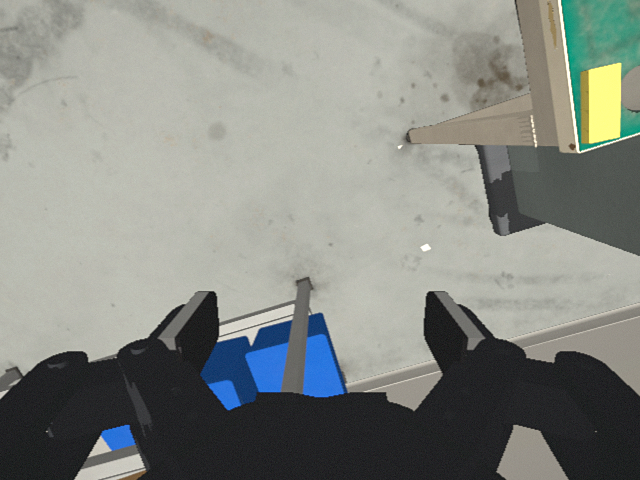

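The scene view shows the box at about (280,275): mushroom at (249,263), round at (292,280), bar at (311,246) and square at (269,231). The wrist camera sees only floor and a table corner.

```bash
python3 - <<'E'
from h import *
for n,uv in dict(mush=(248,261),round=(292,276),bar=(312,241),square=(269,228)).items(): print(n,atz('scene',uv,.074))
print(atz('side',(343,203),.074),atz('side',(397,215),.074),atz('side',(383,250),.074))
for a,b in [((248,261),(397,213)),((292,276),(343,203)),((269,228),(383,250))]: print(tri([('scene',a),('side',b)]))
for p in [(280,205),(343,257),(310,326),(218,290)]: print(atz('scene',p,.012))
print(atz('scene',(360,283),.01),atz('scene',(343,320),.02),atz('scene',(291,222),.01))
K,R,t=cal('wrist');s=bot.read_state(); E=np.array(s['eef_rot']); print(E.T@(-R.T@t-s['ee_pos']), R@E, K)
E
```

```text
mush [0.61870581 0.22067844 0.074     ]
round [0.53402802 0.21641997 0.074     ]
bar [0.53959395 0.12885022 0.074     ]
square [0.62595342 0.13447123 0.074     ]
[0.53402519 0.21303851 0.074     ] [0.62098019 0.21887655 0.074     ] [0.62186884 0.14423094 0.074     ]
(array([0.61914182, 0.22154531, 0.07491543]), np.float64(0.0013096979217769734))
(array([0.53409055, 0.21496557, 0.07225045]), np.float64(0.0009782764238174936))
(array([0.62280495, 0.13938692, 0.07994188]), np.float64(0.00018739977780648265))
[0.67331132 0.01357757 0.012     ]
[0.49325349 0.0887843  0.012     ]
[0.4805022  0.25635192 0.012     ]
[0.66485294 0.26142973 0.012     ]
[0.44008336 0.13138079 0.01      ] [0.43303641 0.22539011 0.02      ] [0.6290928  0.04683322 0.01      ]
[ 0.06853259 -0.00025881 -0.14323131] [[ 1.62978962e-04  9.99999956e-01  2.47111459e-04]
 [-9.63462690e-01  2.23211106e-04 -2.67842483e-01]
 [-2.67842527e-01 -1.94429981e-04  9.63462684e-01]] [[344.67370786   0.         320.95832629]
 [  0.         344.67370786 237.58260545]
 [  0.           0.           1.        ]]
```

View pics/side0.png

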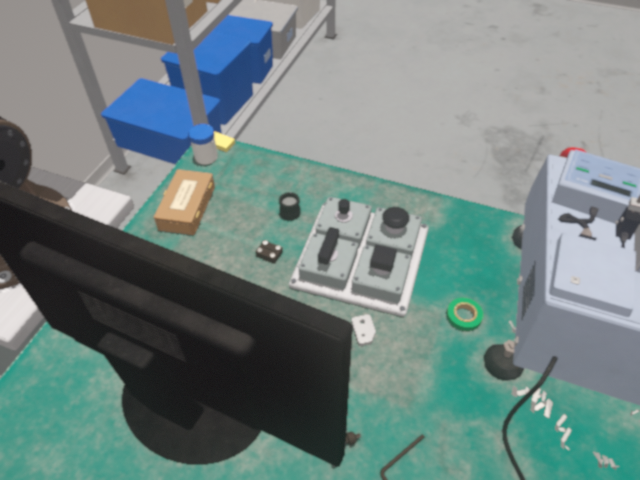

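>>> play_rows(delta_pos=[[4, 3, 0], [8, 6, 0], [12, 9, 0], [16, 12, 0], [20, 15.2, 0], [24, 18.4, 0], [28, 21.5, 0], [32, 24.5, 0], [36, 27.6, 0], [39.5, 30.3, 0]], twist=[0, 0, 0, 0, 0, 0, 0, 0, 0, 0], hand=[0, 0, 0, 0, 0, 0, 0, 0, 0, 0])

```text
time_s: 1.9
ee_pos: [0.4921, 0.2286, 0.2318]
eef_rot: [[0.95, -0.311, 0.001], [-0.311, -0.95, 0.001], [0.001, -0.001, -1.0]]
ft_force: [0.9, 0.8, 0.7]
finger_gap: -0.001
grip_force: 0.0
```

>>> play_rows(delta_pos=[[3, 2.3, 0], [3, 2.3, 0], [3, 2.3, 0]], twist=[0, 0, 0], hand=[0, 0, 0])

```text
time_s: 2.2
ee_pos: [0.5129, 0.1983, 0.2313]
eef_rot: [[0.949, -0.314, -0.0], [-0.314, -0.949, 0.0], [-0.0, -0.0, -1.0]]
ft_force: [0.2, -0.3, 0.8]
finger_gap: -0.0
grip_force: 0.0
```

```bash
python3 - <<'E'
from h import *
s=bot.read_state(); print(s['time_s'],s['ee_pos'],np.round(s['eef_rot'],3),s['ft_force'],s['finger_gap'])
im=bot.grab_frame('wrist'); cv2.imwrite('pics/w1.png',im[:,:,::-1])
for l in ['round_top','bar_top','mushroom_top','square_top']:
    for r in bot.masks_of('wrist',l)[:2]:
        m=r['pixels']; v,u=np.nonzero(m); c=(u.mean(),v.mean())
        print(l,np.round(r['rect']),round(r['confidence'],2),np.round(c),atz('wrist',c,.074))
print('monitor base',atz('scene',(405,200),0),atz('scene',(360,190),0),atz('scene',(448,205),0))
E
```

```text
2.2 [0.51294833 0.19834167 0.23127082] [[ 0.949 -0.314 -0.   ]
 [-0.314 -0.949  0.   ]
 [-0.    -0.    -1.   ]] [ 0.23926621 -0.29342562  0.84520114] -0.0004956412068751723
round_top [286. 191. 307. 214.] 0.96 [297. 202.] [0.53557715 0.21459596 0.074     ]
round_top [407.  20. 462.  73.] 0.29 [433.  45.] [0.61934701 0.07228107 0.074     ]
bar_top [350. 148. 422. 185.] 0.89 [385. 165.] [0.54223732 0.13275791 0.074     ]
bar_top [330. 111. 428. 213.] 0.37 [379. 162.] [0.54627255 0.13695879 0.074     ]
mushroom_top [230.  82. 282. 138.] 0.78 [257. 110.] [0.61778539 0.22150564 0.074     ]
square_top [323.  37. 376. 101.] 0.69 [350.  68.] [0.62431795 0.13964789 0.074     ]
monitor base [ 0.44240401 -0.13154976  0.        ] [ 0.54337819 -0.11899706  0.        ] [ 0.35380671 -0.15704759  0.        ]
```

View pics/w1.png

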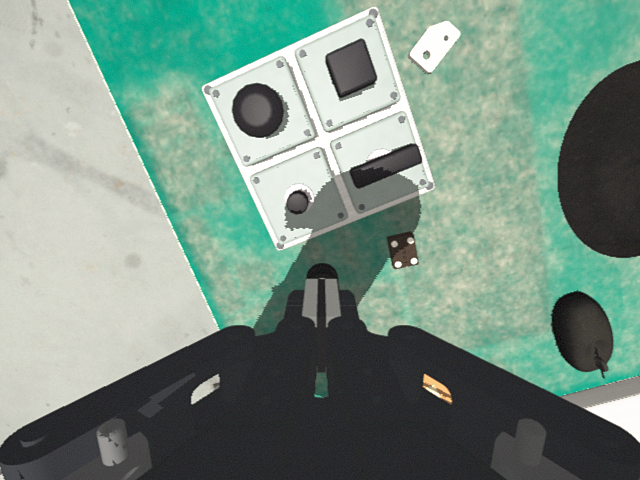

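The wrist view matches the other cameras: round at (297,202), bar at (385,165), mushroom at (257,110), square at (350,68), with loose parts clear of the path.

>>> play_rows(delta_pos=[[0.5, -0.8, 4], [1.2, -1.8, 8], [1.5, -2.3, 12], [1.5, -2.3, 14.5], [1.5, -2.3, 15.2], [1.5, -2.3, 15.6], [1.5, -2.3, 15.9], [1.5, -2.3, 16.1]], twist=[0, 0, 0, 0, 0, 0, 0, 0], hand=[0, 0, 0, 0, 0, 0, 0, 0])

```text
time_s: 3.25
ee_pos: [0.5346, 0.2172, 0.0718]
eef_rot: [[0.95, -0.311, 0.002], [-0.311, -0.95, 0.002], [0.001, -0.002, -1.0]]
ft_force: [-2.5, 1.3, 3.0]
finger_gap: -0.001
grip_force: 1.4
```

>>> play_rows(delta_pos=[[0, 0, 0.15], [0, 0, 0.3], [0, 0, 0.4], [0, 0, 0.5], [0, 0, 0.6], [0, 0, 0.6]], twist=[0, 0, 0, 0, 0, 0], hand=[0, 0, 0, 0, 0, 0])

```text
time_s: 3.85
ee_pos: [0.5348, 0.2169, 0.066]
eef_rot: [[0.95, -0.311, 0.002], [-0.311, -0.95, 0.001], [0.002, -0.001, -1.0]]
ft_force: [-4.2, 1.8, 14.8]
finger_gap: -0.001
grip_force: 7.4
```

>>> play_rows(delta_pos=[[0, 0, 0.1], [0, 0, 0.2], [0, 0, 0.2]], twist=[0, 0, 0], hand=[0, 0, 0])

```text
time_s: 4.15
ee_pos: [0.5349, 0.217, 0.0658]
eef_rot: [[0.951, -0.31, 0.003], [-0.31, -0.951, 0.001], [0.002, -0.002, -1.0]]
ft_force: [-10.4, -0.3, 31.4]
finger_gap: 0.002
grip_force: 15.3
```

>>> play_rows(delta_pos=[[0, 0, -1.5], [0, 0, -3.5], [1.3, 3.2, -3.5], [2.6, 6.2, -3.5], [3.3, 7.9, -3.5], [3.3, 7.9, -2.4], [3.3, 7.9, -1.6], [3.3, 7.9, -1.2], [3.3, 7.9, -0.9], [3.3, 7.9, -0.7]], twist=[0, 0, 0, 0, 0, 0, 0, 0, 0, 0], hand=[0, 0, 0, 0, 0, 0, 0, 0, 0, 0])

```text
time_s: 5.15
ee_pos: [0.5404, 0.1313, 0.0689]
eef_rot: [[0.95, -0.311, -0.001], [-0.311, -0.95, -0.001], [-0.001, 0.001, -1.0]]
ft_force: [-0.9, -2.1, 2.9]
finger_gap: 0.004
grip_force: 1.4
```

```bash
python3 - <<'E'
from h import *
im=bot.grab_frame('wrist'); cv2.imwrite('pics/w2.png',im[:,:,::-1])
E
```

```text
(no output)
```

View pics/w2.png

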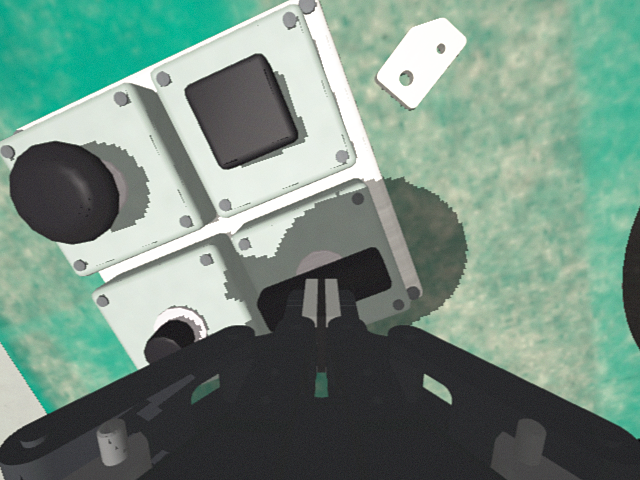

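The fingertips sit on the middle of the bar key at about (322,290), and the round key at (168,342) is down. I'll keep pushing.

>>> play_rows(delta_pos=[[0, 0, 0.15], [0, 0, 0.3], [0, 0, 0.45], [0, 0, 0.6], [0, 0, 0.7], [0, 0, 0.7]], twist=[0, 0, 0, 0, 0, 0], hand=[0, 0, 0, 0, 0, 0])

```text
time_s: 5.8
ee_pos: [0.5412, 0.1316, 0.0658]
eef_rot: [[0.951, -0.31, 0.002], [-0.31, -0.951, 0.001], [0.002, -0.001, -1.0]]
ft_force: [-13.6, 0.8, 34.4]
finger_gap: -0.001
grip_force: 16.8
```

>>> play_rows(delta_pos=[[0, 0, -1.5], [0, 0, -3.5], [1.5, -3.7, -3.5], [3.0, -7.4, -3.5], [4.5, -11, -3.5], [4.5, -11, -2.6], [4.5, -11, -1.8], [4.5, -11, -1.3], [4.5, -11, -0.9], [4.5, -11, -0.5]], twist=[0, 0, 0, 0, 0, 0, 0, 0, 0, 0], hand=[0, 0, 0, 0, 0, 0, 0, 0, 0, 0])

```text
time_s: 6.8
ee_pos: [0.6173, 0.2209, 0.0675]
eef_rot: [[0.95, -0.312, -0.0], [-0.312, -0.95, -0.0], [-0.0, 0.0, -1.0]]
ft_force: [-3.7, -0.7, 3.3]
finger_gap: 0.0
grip_force: 1.7
```

>>> play_rows(delta_pos=[[0, 0, 0.15], [0, 0, 0.3], [0, 0, 0.45], [0, 0, 0.6], [0, 0, 0.7], [0, 0, 0.7]], twist=[0, 0, 0, 0, 0, 0], hand=[0, 0, 0, 0, 0, 0])

```text
time_s: 7.4
ee_pos: [0.6179, 0.2212, 0.0638]
eef_rot: [[0.951, -0.311, 0.001], [-0.311, -0.951, -0.0], [0.001, -0.0, -1.0]]
ft_force: [-11.5, -3.2, 25.8]
finger_gap: 0.0
grip_force: 12.7
```

```bash
python3 - <<'E'
from h import *
im=bot.grab_frame('wrist'); cv2.imwrite('pics/w3.png',im[:,:,::-1])
s=bot.read_state(); print(s['ee_pos'],s['ft_force'])
E
```

```text
[0.61784029 0.22120914 0.06373754] [-11.73149023  -2.80927967  25.63127314]
```

View pics/w3.png

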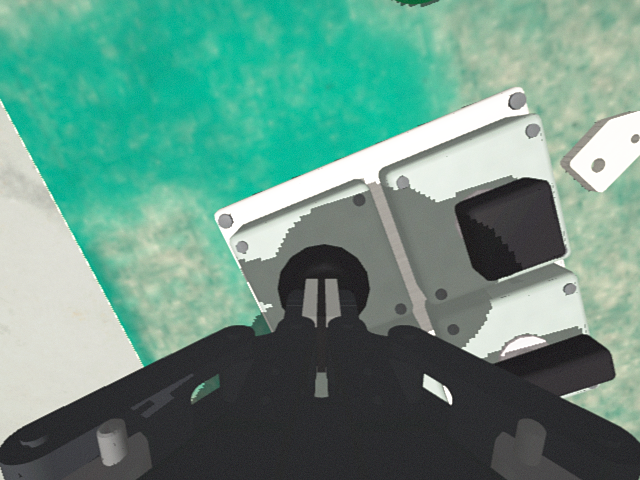

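The fingertips are centred on the mushroom key at about (322,290) and it is at its stop (z = 0.0637, 26 N). The square key at (512,228) is untouched.

```bash
python3 -c "
from plant import bot
print(bot.finish_job())"
```

```text
the job is handed in; nothing more can be done
None
```

The job is handed in: the round key and then the bar key were pushed to their stops, and the arm is holding the mushroom key down at its stop with about 26 N; the square key and loose parts were not touched.

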